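# Set and lock the glue press

### The job

A bamboo ring has just been set with glue on its wood base and stands in the little bench press. Turn the small inner knob clockwise, by feel, until the foot presses the ring with about 15 N, leaving the lock ring alone; then turn the wide outer lock ring clockwise until it is firmly tight (about 0.33 N m), without moving the inner knob, so that the pressure stays as set. Never hold both knobs at once, do not crush the bamboo or force the lock, and leave the other things where they stand.

Things in the scene. Friction and masses are not known exactly. Their poses are not given: they have to be found in the camera images.
- press: grey cast bench press fixed to the table, C-shaped: bed plate 180 x 130 mm, column at the back (its +x), head 112 to 150 mm above the table. Origin: on the table under the upright spindle axis; z up. All heights below are above the table.
- feed_knob: small dark steel inner knob on top of the press, a fluted cylinder 28 mm across, from 184 to 211 mm high, 6 mm clear above the outer ring; it turns on the spindle axis and never rises or sinks. Origin as press; it turns with the knob. The hidden 36 mm flange of its screw is part of it.
- feed_grip (a point): middle of the small inner knob, on the spindle axis, 198 mm high
- feed_angle (a joint): angle of the inner knob in rad, grows clockwise seen from above; 1 rad sends the foot down 6 mm (quick thread). Range 0 to 2.4; it stands at 0.7 to 1.1 at first. Turning it takes about 0.15 N m of drag, and the foot's force adds 0.006 N m for each N; let go, it stays. The foot's stem is set by hand, so the foot touches the bamboo anywhere from 1.55 to 2.1 rad.
- press_foot: round steel foot 55 mm across under a 7 mm black rubber cushion, below the head. Origin on the spindle axis, 96 mm below its lower face; it does not turn. The cushion gives about 1 mm for each 15 N, so once it has touched, each rad of the inner knob adds about 90 N; over 25 N starts to crush the bamboo.
- lock_ring: wide bright steel fluted ring 60 mm across, from 155 to 178 mm high, round the same spindle axis just below the inner knob; flat head casting lies 5 mm under it. Origin as press.
- lock_grip (a point): middle of the wide lock ring, on the spindle axis, 167 mm high
- lock_angle (a joint): angle of the lock ring in rad, grows clockwise seen from above (tightening). Range 0 to 2.4; slack at first, at 0.05 to 0.3. Turning it takes about 0.20 N m while slack. Where it starts to bite differs with the wear of the lining, anywhere from 0.35 to 1.15; from there each further rad adds about 0.22 N m (150 N at the shoe).
- lock_shoe: brake shoe hidden inside the head; the lock ring pushes it down on the flange of the inner knob's screw, 1.5 mm per rad, with about 670 N for each N m above the slack drag. 45 to 125 N holds the screw well; 160 N is forced. Origin on the spindle axis.
- bamboo_ring: sawn bamboo ring 40 mm across and 35 mm high, standing on the wood base under the foot; origin at the centre of its underside, its top rim 35 mm above that
- wood_base: oak offcut about 60 x 45 mm, 30 mm thick, lying on the press's round platen, 20 mm above the table; origin at the centre of its underside
- glue_bottle: glue bottle 40 mm across, 110 mm high, beside the press (leave alone); origin at the centre of its underside
- spare_ring: second bamboo ring, 44 mm across, 45 mm high, beside the press (leave alone); origin at the centre of its underside
- sanding_block: cork sanding block 26 mm high, beside the press (leave alone); origin at the centre of its underside
Things that resemble listed ones, but are neither listed nor needed, are in the scene too. What is meant by the press is not green, and is the larger of those in its own colour.

How it is judged:
On the way, in this order (a step that is already met when the one before it is completed fails the run):
1. the foot presses the bamboo ring with 9 to 22 N while the lock ring is still slack (contact force between press_foot and bamboo_ring between 9 and 22 N and contact force between lock_shoe and feed_knob below 3 N), for 0.3 s.
2. the lock ring is tight: its shoe bears on the screw with 45 to 125 N (contact force between lock_shoe and feed_knob between 45 and 125 N), for 0.2 s.
At the end, for the whole second after the job is handed in: The foot still presses the bamboo ring with 9 to 22 N, the lock shoe bears on the screw with 45 to 125 N, and the bamboo ring and its wood base stand within 4 mm of where they stood, at rest (all of step 2 and contact force between press_foot and bamboo_ring between 9 and 22 N and distance of each of bamboo_ring, wood_base from where it was at the start of the episode below 0.004 m and linear speed of bamboo_ring below 0.02 m/s); the robot touches nothing.
It fails at once if the bamboo is crushed: the foot presses it with more than 30 N (contact force between press_foot and bamboo_ring above 30 N).
It fails at once if the lock is forced: its shoe bears with more than 160 N (contact force between lock_shoe and feed_knob above 160 N).
It fails at once if the fingers bear on both knobs at once (contact force between the fingers and feed_knob above 2 N and contact force between the fingers and lock_ring above 2 N).
It fails at once if one knob turns while the fingers hold the other ((contact force between the fingers and lock_ring above 2 N and (velocity of joint feed_angle above 0.15 rad/s or velocity of joint feed_angle below -0.15 rad/s)) or (contact force between the fingers and feed_knob above 2 N and (velocity of joint lock_angle above 0.15 rad/s or velocity of joint lock_angle below -0.15 rad/s))).
It fails at once if the glue bottle, the spare ring or the sanding block is pushed more than 20 mm (distance of any of glue_bottle, spare_ring, sanding_block from where it was at the start of the episode above 0.02 m).
It also fails if it takes over 54 s, if anything falls off the work surface, if the arm or the gripper's body presses on something with over 40 N, if the wrist force passes 120 N, or if a joint passes its speed limit or range.

### The arm

A 7-joint arm with a two-finger parallel gripper is mounted at the origin on a cart in front of the work surface, level with it; the furniture and walls round the work are solid. World frame = base frame: x ahead of the robot, y to its left, z up, the work surface at z = 0. Lengths are in m, angles in rad, forces in N, time in s.
With the tool pointing down it reaches from about 0.425 to 0.875 m from the base axis. Payload 4.7 kg.
Tool frame: the origin (TCP) lies between the finger pads; the fingertips stand 8 mm ahead of it and the grasp point (between the pads) lies 11 mm behind it; z points along the fingers, y is the direction in which the jaws open and shut (so a half turn about z gives the same grasp; the last joint's range is limited). The gripper opens to 87 mm and grips with 3 to 60 N. Pads are 19 mm wide; open, the fingers measure 117 mm over their backs; the gripper's body (75 mm by 190 mm) begins 51 mm behind the grasp point.
Start: joints at [-1.269, 0.321, -0.07, 1.45, 0.023, 1.371, -0.057], TCP at [0.185, 0.623, 0.231] pointing down, gripper open.
Joint ranges: [-2.86, 2.86], [-0.3, 2.09], [-1.38, 1.24], [0.06, 2.45], [-1.56, 4.7], [0.09, 2.05], [-2.69, 2.69]. Speed limits (rad/s): [2.57, 2.57, 3.14, 3.14, 3.14, 3.14, 3.14].

### API

Orientations are given as a rotation vector (axis times angle).
In Python, from bench import ctrl, optics, ticket gives the robot as it stands.
- The arm moves only by the tool play_rows, never from a script. Its argument "motion" is a list of rows, each a list of 5 numbers: the closure, from 0 (fully open) to 1 (shut), then the shift along the tool's x, y, z in cm, then the turn about the tool's z in rad. In form: [[jaw, tx, ty, tz, spin], ...]. A call has 1 to 20 rows; each row shifts and turns the commanded pose from where the row before left it, along the tool's axes as they then stand; what a row does not reach is not made up. A row lasts 1/8 s, in which the tool goes at most 62.5 mm and 10.7 degrees, less where a joint would pass 70% of its speed; a pose out of reach is approached as far as the arm can. A call is refused whole if a number of a shift passes 6.25 or a number of a turn 0.188, either way. A call with a gripper value outside its range is refused whole. The fingers move at their own pace and stop on an object; "force" is the grip in N (left out, the last holds). Time passes only in rows, so rows that do not move let the fingers close. It gives the time, the measured TCP pose, the force and the opening at its end, in the units of the state.
- ctrl.get_state(): the state, without advancing time (a new reading comes with each control period).
- optics.get_image(name): name is "side" or "top" or "wrist"; returns the picture (420x560x3 uint8, red, green, blue); there is no depth.
- optics.calibration(name): a dict with "K" (3x3 intrinsics, pixels), "pose" (4x4, takes a point from camera to world coordinates); the wrist camera has in their place "hand_eye" (4x4, takes a point from camera to tool coordinates, whose origin is the TCP and whose axes are the flange's). Camera axes: x right, y down, z forward; pixel columns grow to the right and rows downward; lengths in m; the calibration is good to about 2 mm. A picture is of the moment at which its call begins: read the wrist's pose just before it. calibration takes no time and is no camera call.
- ticket.close_job(): hands the job in, once; it reports no verdict.
The state is a dict: "time": time; "joint_positions": joint angles; "qd": joint speeds; "joint_torque": joint torques, N m; "position": TCP position; "tool_rot": TCP orientation; "ft_force": force on the tool from outside, world axes, zero at the start; "torque": the same for the moment, N m; "grip_width": opening from 0.0 (shut) to 1.0 (fully open).
Only numpy, scipy, OpenCV 4.12 (cv2) and the standard library are available. Lean on these libraries where they do the work, as an engineer would, in place of code of your own. Each camera call takes 0.05 s, during which the arm holds its last target.

## Working session

There is one attempt and no reset: what is moved stays moved. The work goes in short steps, Python scripts to look and compute and a tool call to move; the robot and the scene stay as the last step left them, time stands still between calls to the robot, and variables do not carry over. Pictures are saved under pics/ and viewed, and the job is handed in when it is done.

Besides the shell and the picture viewer there is one more tool, called after ">>>" by a JSON object that holds its "api" and its "payload". play_rows: Moves the arm, as the interface text tells. Its arguments: {"type":"object","properties":{"motion":{"type":"array"},"force":{"type":"number"}},"required":["motion"]}

```bash
mkdir -p pics; ls
python3 - <<'E'
from bench import ctrl, optics
import cv2
s=ctrl.get_state(); print(s)
for n in ["side","top","wrist"]:
    im=optics.get_image(n); cv2.imwrite(f"pics/{n}0.png",im[:,:,::-1])
    print(n,optics.calibration(n))
E
```

```text
pics
{'time': 0.0, 'joint_positions': array([-1.26888219,  0.32184249, -0.07009148,  1.45166468,  0.02262118,
        1.37078711, -0.05691975]), 'qd': array([-0.00087502,  0.00131942,  0.00226265,  0.0010821 , -0.00111344,
       -0.00174601, -0.00064022]), 'joint_torque': array([ 1.53140440e-04, -4.91287100e+01, -4.03871946e-01, -3.12535608e+01,
       -6.39124797e-02,  4.33156290e-02,  1.65786582e-04]), 'position': array([0.18440635, 0.62273905, 0.22945407]), 'tool_rot': array([-4.50482500e-01, -3.10896430e+00,  2.99655464e-03]), 'ft_force': array([ 0.23467144, -0.07110015, -1.0360681 ]), 'torque': array([-0.03769324,  0.00915776, -0.024499  ]), 'grip_width': 0.9980286672770343}
side {'K': array([[420.88431558,   0.        , 282.13002628],
       [  0.        , 420.88431558, 212.49410339],
       [  0.        ,   0.        ,   1.        ]]), 'pose': array([[ 0.88255895, -0.2374936 ,  0.40581584,  0.16437094],
       [-0.46975092, -0.48312895,  0.73886432, -0.61906666],
       [ 0.02058583, -0.84272368, -0.53795262,  0.59522878],
       [ 0.        ,  0.        ,  0.        ,  1.   
[... 345 characters left out ...]
7e-03],
       [-7.72351518e-03, -1.37152769e-01, -9.90519796e-01,
         1.29483933e+00],
       [ 0.00000000e+00,  0.00000000e+00,  0.00000000e+00,
         1.00000000e+00]])}
wrist {'K': array([[341.14091291,   0.        , 276.88862455],
       [  0.        , 341.14091291, 209.46960596],
       [  0.        ,   0.        ,   1.        ]]), 'hand_eye': array([[ 9.79390507e-04, -9.65054052e-01, -2.62049074e-01,
         7.13226195e-02],
       [ 9.99999297e-01,  1.12024801e-03, -3.88133650e-04,
        -2.27447086e-04],
       [ 6.68129905e-04, -2.62048509e-01,  9.65054471e-01,
        -1.53442765e-01],
       [ 0.00000000e+00,  0.00000000e+00,  0.00000000e+00,
         1.00000000e+00]])}
```

View pics/side0.png

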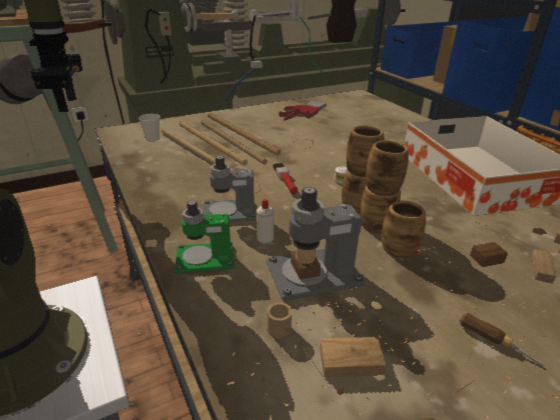

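View pics/top0.png

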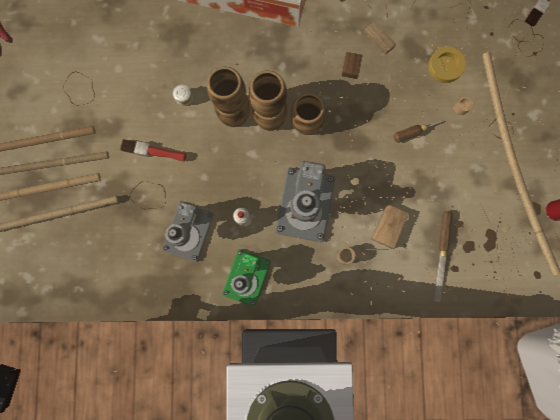

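View pics/wrist0.png

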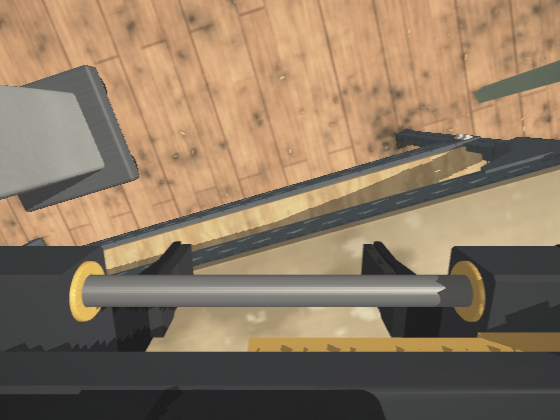

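The press is the larger grey one, with its knob near (306,203) in the top view and (309,192) in the side view. The green press and the smaller grey one are decoys. I'll zoom in on the knob.

Run:
```python
import cv2,numpy as np
a=cv2.imread('pics/top0.png')[150:250,260:350]; b=cv2.imread('pics/side0.png')[175:295,260:370]
a=cv2.resize(a,(540,600),interpolation=cv2.INTER_NEAREST); b=cv2.resize(b,(550,600),interpolation=cv2.INTER_NEAREST)
cv2.imwrite('pics/z1.png',a);cv2.imwrite('pics/z2.png',b)
```

```text
(no output)
```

View pics/z1.png

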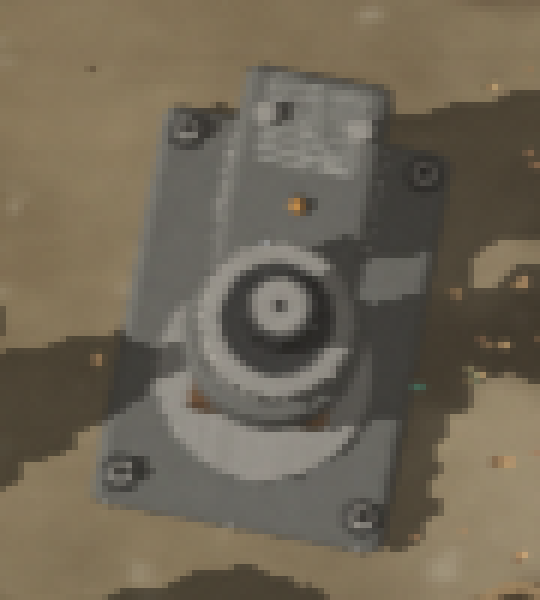

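View pics/z2.png

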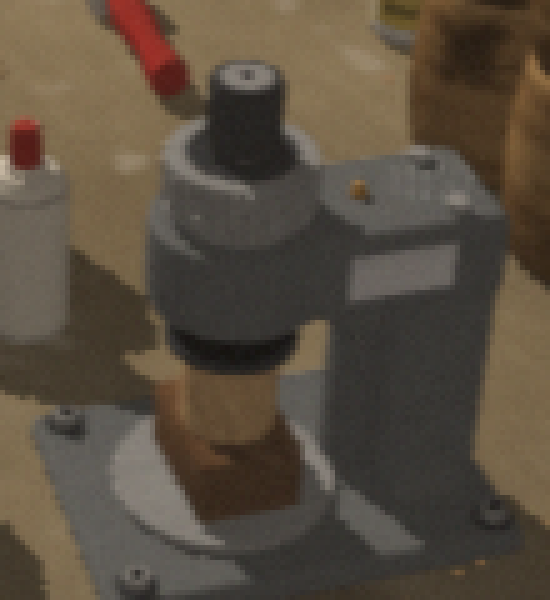

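```bash
cat > h.py <<'E'
import numpy as np, cv2
from scipy.spatial.transform import Rotation as R
from bench import ctrl, optics
def ray(n,uv,T=None):
    c=optics.calibration(n)
    P=c['pose'] if T is None else T@c['hand_eye']
    d=P[:3,:3]@(np.linalg.inv(c['K'])@[uv[0],uv[1],1.]); return P[:3,3],d
def onz(n,uv,z,T=None):
    o,d=ray(n,uv,T); return o+d*(z-o[2])/d[2]
def proj(n,p,T=None):
    c=optics.calibration(n); P=c['pose'] if T is None else T@c['hand_eye']
    q=np.linalg.inv(P)@np.r_[p,1]; u=c['K']@q[:3]; return u[:2]/u[2]
def tcp(s=None):
    s=s or ctrl.get_state(); T=np.eye(4); T[:3,:3]=R.from_rotvec(s['tool_rot']).as_matrix(); T[:3,3]=s['position']; return T
E
python3 - <<'E'
from h import *
print(onz('top',(306.2,200.6),.211),onz('side',(308.9,189.5),.211))
# column direction in top: base corners at z~.02?
for p in [(289,171),(330.6,178.6),(279.8,228),(320.3,236)]: print(p,onz('top',p,.012))
T=tcp();print(T)
E
```

```text
[ 0.53726606 -0.04117771  0.211     ] [ 0.5363213 -0.0431334  0.211    ]
(289, 171) [ 0.64804976 -0.00469198  0.012     ]
(330.6, 178.6) [ 0.6260976  -0.11455388  0.012     ]
(279.8, 228) [0.49640814 0.02125829 0.012     ]
(320.3, 236) [ 0.47421153 -0.08405986  0.012     ]
[[-9.58880590e-01  2.83809634e-01 -3.26606510e-04  1.84427216e-01]
 [ 2.83809810e-01  9.58879581e-01 -1.39290978e-03  6.22872584e-01]
 [-8.21449022e-05 -1.42832828e-03 -9.99998977e-01  2.29738753e-01]
 [ 0.00000000e+00  0.00000000e+00  0.00000000e+00  1.00000000e+00]]
```

>>> {"api": "play_rows", "payload": {"motion": [[0, 0, 0, -2.5, 0], [0, 0, 0, -2.5, 0], [0, -3.3, -3.36, 0, 0], [0, -3.3, -3.36, 0, 0], [0, -3.3, -3.36, 0, 0], [0, -3.3, -3.36, 0, 0], [0, -3.3, -3.36, 0, 0], [0, -3.3, -3.36, 0, 0], [0, -3.3, -3.36, 0, 0], [0, -3.3, -3.36, 0, 0], [0, -3.3, -3.36, 0, 0], [0, -3.3, -3.36, 0, 0], [0, -3.3, -3.36, 0, 0], [0, -3.3, -3.36, 0, 0], [0, -3.3, -3.36, 0, 0], [0, -3.3, -3.36, 0, 0], [0, -3.3, -3.36, 0, 0], [0, 0, 0, 0, 0]]}}

```text
time: 2.4
position: [0.5168, -0.005, 0.2805]
tool_rot: [0.462, 3.107, -0.003]
ft_force: [0.1, 0.2, -0.7]
grip_width: 0.999
```

Run:
```python
from h import *
s=ctrl.get_state(); print(s)
im=optics.get_image('wrist'); cv2.imwrite('pics/w1.png',im[:,:,::-1])
T=tcp(s); print(T); print(proj('wrist',[.537,-.042,.211],T))
```

```text
{'time': 2.4, 'joint_positions': array([-6.34830227e-01, -3.45421754e-05,  5.96984010e-01,  1.71975473e+00,
        1.98735778e-03,  1.42166950e+00,  1.23730144e+00]), 'qd': array([-0.03346523, -0.01665952, -0.07231853,  0.02175826, -0.03164968,
        0.01396196, -0.03386859]), 'joint_torque': array([  0.85050205, -25.06103933,   0.9790767 , -31.87131286,
         0.25821   ,  -0.0772073 ,   0.29210715]), 'position': array([ 0.51680419, -0.00501041,  0.28047748]), 'tool_rot': array([ 4.62174336e-01,  3.10685007e+00, -2.94645334e-03]), 'ft_force': array([ 0.14378227,  0.1768104 , -0.71291662]), 'torque': array([ 0.01056761,  0.00314027, -0.04508788]), 'grip_width': 0.998984117420027}
[[-9.56699166e-01  2.91078396e-01  2.70764235e-04  5.16804194e-01]
 [ 2.91077359e-01  9.56697559e-01 -1.93702341e-03 -5.01040668e-03]
 [-8.22865151e-04 -1.77433534e-03 -9.99998087e-01  2.80477484e-01]
 [ 0.00000000e+00  0.00000000e+00  0.00000000e+00  1.00000000e+00]]
[235.81578328 264.98042453]
```

View pics/w1.png

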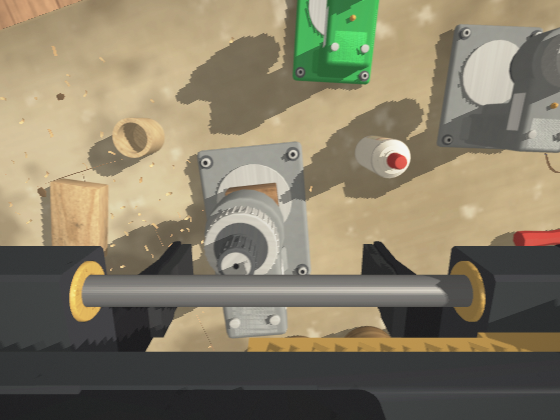

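>>> {"api": "play_rows", "payload": {"motion": [[0, -3.0, -2.9, 0, 0], [0, 0, 0, 0, 0], [0, 0, 0, 0, 0]]}}

```text
time: 2.82
position: [0.5362, -0.0352, 0.2802]
tool_rot: [-0.448, -3.109, -0.001]
ft_force: [0.5, 0.2, 0.1]
grip_width: 1.003
```

Run:
```python
from h import *
s=ctrl.get_state(); print(s['time'],s['position'],s['joint_positions'],s['torque'])
im=optics.get_image('wrist'); cv2.imwrite('pics/w2.png',im[:,:,::-1])
im=optics.get_image('side'); cv2.imwrite('pics/s2.png',im[:,:,::-1])
T=tcp(s); print(T[:3,:3]);print(proj('wrist',[.537,-.042,.211],T), proj('wrist',T[:3,3],T))
print('stub',onz('top',(310,184),.155))
```

```text
2.825 [ 0.53621546 -0.0351564   0.28022972] [-0.59246984  0.05560937  0.63980047  1.67493582 -0.03450211  1.42302975
  1.33644375] [0.01582397 0.03258226 0.01616826]
[[-9.59364054e-01  2.82169912e-01 -8.68128027e-04]
 [ 2.82169069e-01  9.59364196e-01  9.77734838e-04]
 [ 1.10873830e-03  6.93044781e-04 -9.99999145e-01]]
[268.02675673 228.60118206] [277.42485468 268.01827959]
stub [ 0.5852542  -0.05297726  0.155     ]
```

View pics/w2.png

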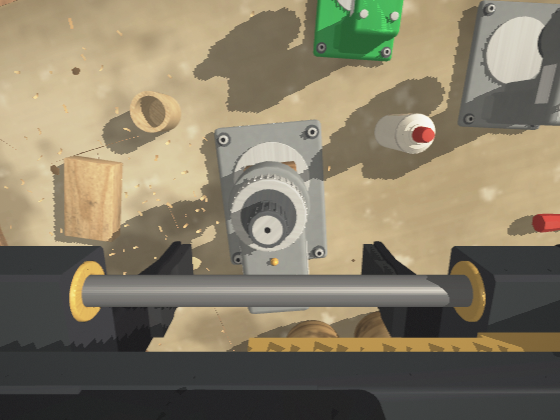

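View pics/s2.png

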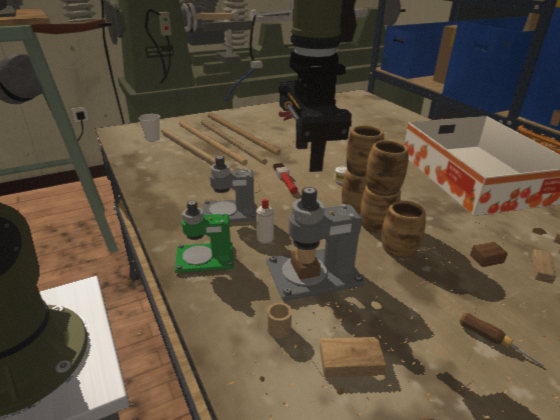

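The wrist view shows the knob top's centre at (267.5,230.5), and no finger is near anything else. Next I'll refine that position.

Run:
```python
from h import *
s=ctrl.get_state(); T=tcp(s)
im=cv2.imread('pics/w2.png')[200:270,230:310]; cv2.imwrite('pics/z3.png',cv2.resize(im,(640,560),interpolation=cv2.INTER_NEAREST))
p=onz('wrist',(267.3,230.3),.211,T); print(s['position'],p, (T[:3,:3].T@(p-T[:3,3]))*100)
```

```text
[ 0.53626741 -0.03492082  0.28039456] [ 0.53817595 -0.04261594  0.211     ] [-0.40458804 -0.69040315  6.93860739]
```

View pics/z3.png

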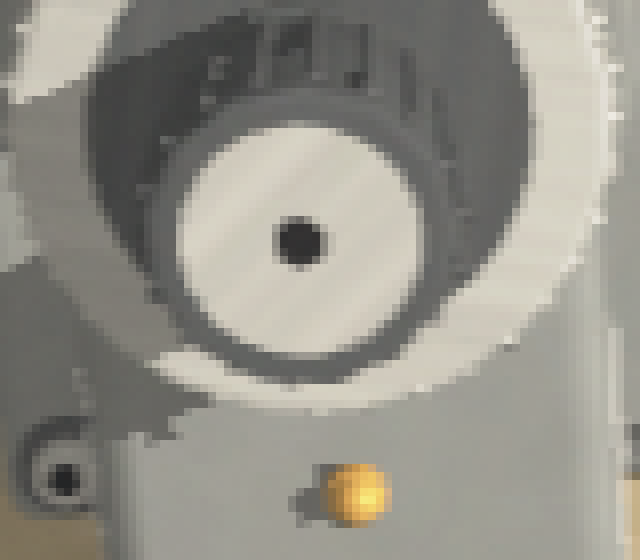

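>>> {"api": "play_rows", "payload": {"motion": [[0, -0.4, -0.7, 0, 0], [0, 0, 0, 2.0, 0], [0, 0, 0, 2.0, 0], [0, 0, 0, 0, 0], [0, 0, 0, 0, 0]]}}

```text
time: 3.55
position: [0.5389, -0.0447, 0.2414]
tool_rot: [0.45, 3.108, 0.0]
ft_force: [-0.0, 0.3, -0.1]
grip_width: 1.005
```

Run:
```python
from h import *
s=ctrl.get_state(); T=tcp(s)
p=np.array([.538,-.0425,.211]); print(s['position'],s['torque'],s['ft_force'],T[:3,:3].T@(p-T[:3,3])*100)
im=optics.get_image('wrist'); cv2.imwrite('pics/w3.png',im[:,:,::-1]); print(proj('wrist',p,T))
```

```text
[ 0.53886785 -0.04473506  0.24136573] [-0.02944682  0.01498812 -0.00020063] [-0.04282829  0.28659429 -0.14790605] [0.14955491 0.18848676 3.03650638]
[280.667072   242.98519636]
```

View pics/w3.png

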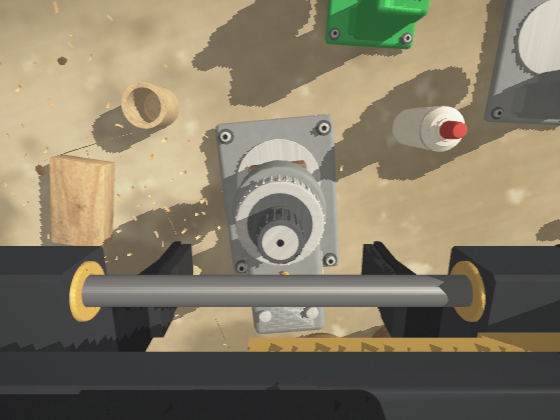

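>>> {"api": "play_rows", "payload": {"motion": [[0, 0.15, 0.2, 1.5, 0], [0, 0, 0, 1.5, 0], [0, 0, 0, 1.4, 0], [0, 0, 0, 0, 0], [0, 0, 0, 0, 0]]}}

```text
time: 4.22
position: [0.5378, -0.0424, 0.1966]
tool_rot: [0.451, 3.109, -0.0]
ft_force: [1.1, 0.9, 0.3]
grip_width: 1.001
```

Run:
```python
from h import *
s=ctrl.get_state(); T=tcp(s)
p=np.array([.538,-.0425,.198]); print(s['position'],s['torque'],s['ft_force'],T[:3,:3].T@(p-T[:3,3])*100)
im=optics.get_image('side'); cv2.imwrite('pics/s3.png',cv2.resize(im[100:300,220:420,::-1],(600,600),interpolation=cv2.INTER_NEAREST))
```

```text
[ 0.5377891  -0.04241421  0.1966492 ] [ 0.03276865  0.00072258 -0.00957998] [1.14479722 0.87482876 0.31023083] [-0.02268701 -0.00224809 -0.13507508]
```

View pics/s3.png

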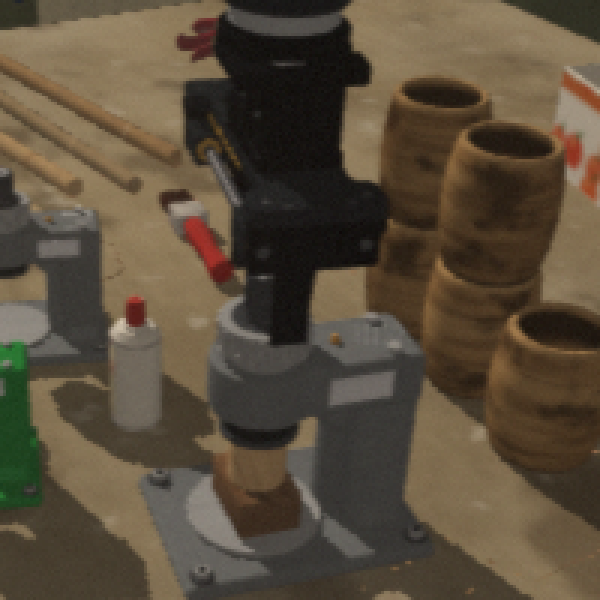

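>>> {"api": "play_rows", "payload": {"motion": [[1, 0, 0, 0, 0], [1, 0, 0, 0, 0], [1, 0, 0, 0, 0], [1, 0, 0, 0, 0], [1, 0, 0, 0, 0], [1, 0, 0, 0, 0]], "force": 35}}

```text
time: 5.03
position: [0.5376, -0.0423, 0.1966]
tool_rot: [0.451, 3.109, 0.0]
ft_force: [-0.1, 0.5, -0.4]
grip_width: 0.4
```

```bash
cat > st.py <<'E'
from h import *
s=ctrl.get_state(); T=tcp(s)
a=np.arctan2(T[1,1],T[0,1])
print(s['time'],s['position'].round(4),'F',s['ft_force'].round(2),'M',s['torque'].round(3),'j7t',s['joint_torque'][6].round(3),'jaw angle cw',(-a).round(4),'w',s['grip_width'].round(3),'j7',s['joint_positions'][6].round(3))
E
python3 st.py; python3 st.py
```

```text
Traceback (most recent call last):
  File "st.py", line 4, in <module>
    print(s['time'],s['position'].round(4),'F',s['ft_force'].round(2),'M',s['torque'].round(3),'j7t',s['joint_torque'][6].round(3),'jaw angle cw',(-a).round(4),'w',s['grip_width'].round(3),'j7',s['joint_positions'][6].round(3))
                                                                                                                                                                    ^^^^^^^^^^^^^^^^^^^^^
AttributeError: 'float' object has no attribute 'round'
Traceback (most recent call last):
  File "st.py", line 4, in <module>
    print(s['time'],s['position'].round(4),'F',s['ft_force'].round(2),'M',s['torque'].round(3),'j7t',s['joint_torque'][6].round(3),'jaw angle cw',(-a).round(4),'w',s['grip_width'].round(3),'j7',s['joint_positions'][6].round(3))
                                                                                                                                                                    ^^^^^^^^^^^^^^^^^^^^^
AttributeError: 'float' object has no attribute 'round'
```

>>> {"api": "play_rows", "payload": {"motion": [[1, 0, 0, 0, 0], [1, 0, 0, 0, 0], [1, 0, 0, 0, 0]]}}

```text
time: 5.4
position: [0.5376, -0.0425, 0.1965]
tool_rot: [-0.451, -3.109, 0.0]
ft_force: [-1.2, -0.3, -0.1]
grip_width: 0.313
```

```bash
sed -i "s/s\['grip_width'\].round(3)/round(float(s['grip_width']),3)/" st.py
python3 st.py; python3 st.py
```

```text
5.4 [ 0.5376 -0.0425  0.1965] F [-1.16 -0.32 -0.14] M [-0.161  0.07   0.02 ] j7t -0.009 jaw angle cw -1.2828 w 0.313 j7 1.379
5.4 [ 0.5376 -0.0425  0.1965] F [-1.16 -0.32 -0.14] M [-0.161  0.07   0.02 ] j7t -0.009 jaw angle cw -1.2828 w 0.313 j7 1.379
```

>>> {"api": "play_rows", "payload": {"motion": [[1, 0, 0, 0, 0.06], [1, 0, 0, 0, 0.06], [1, 0, 0, 0, 0.06], [1, 0, 0, 0, 0.06]]}}

```text
time: 5.9
position: [0.5376, -0.0425, 0.1966]
tool_rot: [0.822, 3.032, -0.0]
ft_force: [0.3, 0.2, 1.4]
grip_width: 0.312
```

```bash
python3 st.py; python3 -c "
from h import *
im=optics.get_image('wrist'); cv2.imwrite('pics/w4.png',im[:,:,::-1])"
```

```text
5.9 [ 0.5376 -0.0425  0.1966] F [0.26 0.19 1.37] M [-0.122  0.039  0.116] j7t 0.366 jaw angle cw -1.0413 w 0.312 j7 1.139
```

>>> {"api": "play_rows", "payload": {"motion": [[1, 0, 0, 0, 0.04], [1, 0, 0, 0, 0.04]]}}

```text
time: 6.2
position: [0.5376, -0.0425, 0.1966]
tool_rot: [0.94, 2.997, -0.0]
ft_force: [-0.8, -0.9, 0.1]
grip_width: 0.312
```

```bash
python3 st.py
```

```text
6.2 [ 0.5376 -0.0425  0.1966] F [-0.8  -0.94  0.1 ] M [-0.188  0.082  0.219] j7t 0.205 jaw angle cw -0.9628 w 0.312 j7 1.061
```

View pics/w4.png

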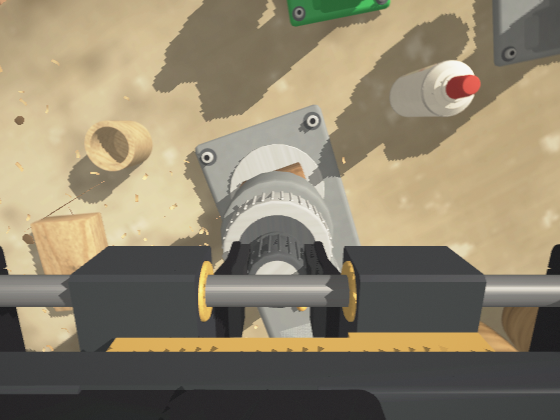

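```bash
cat > sm.py <<'E'
from h import *
def rd():
    s=ctrl.get_state(); T=tcp(s); return [-np.arctan2(T[1,1],T[0,1]),s['torque'][2],s['joint_torque'][6]],s
a,s=rd(); L=[]
for i in range(4):
    optics.get_image('side'); L.append(rd()[0])
L=np.array(L); print('t%.2f ang %.4f Mz %.3f j7 %.3f | static ang %.4f Mz %.3f sd %.3f j7 %.3f sd %.3f'%(s['time'],*a,L[:,0].mean(),L[:,1].mean(),L[:,1].std(),L[:,2].mean(),L[:,2].std()))
E
python3 sm.py
```

```text
t6.20 ang -0.9628 Mz 0.219 j7 0.205 | static ang -0.9632 Mz -0.017 sd 0.042 j7 -0.054 sd 0.069
```

>>> {"api": "play_rows", "payload": {"motion": [[1, 0, 0, 0, 0.02], [1, 0, 0, 0, 0.02]]}}

```text
time: 6.65
position: [0.5376, -0.0424, 0.1965]
tool_rot: [-1.001, -2.978, 0.0]
ft_force: [-0.9, -1.3, -0.7]
grip_width: 0.31
```

```bash
python3 sm.py
```

```text
t6.65 ang -0.9221 Mz 0.130 j7 0.051 | static ang -0.9224 Mz 0.025 sd 0.038 j7 -0.076 sd 0.040
```

>>> {"api": "play_rows", "payload": {"motion": [[1, 0, 0, 0, 0.02], [1, 0, 0, 0, 0.02]]}}

```text
time: 7.1
position: [0.5376, -0.0424, 0.1965]
tool_rot: [1.061, 2.957, -0.0]
ft_force: [-0.6, -1.8, 0.4]
grip_width: 0.308
```

```bash
python3 sm.py
```

```text
t7.10 ang -0.8817 Mz 0.180 j7 0.046 | static ang -0.8822 Mz 0.050 sd 0.034 j7 -0.074 sd 0.041
```

>>> {"api": "play_rows", "payload": {"motion": [[1, 0, 0, 0, 0.02], [1, 0, 0, 0, 0.02]]}}

```text
time: 7.55
position: [0.5376, -0.0424, 0.1966]
tool_rot: [1.12, 2.935, -0.0]
ft_force: [-0.8, -2.2, -0.6]
grip_width: 0.315
```

```bash
python3 sm.py
```

```text
t7.55 ang -0.8417 Mz 0.130 j7 0.046 | static ang -0.8421 Mz 0.056 sd 0.043 j7 -0.074 sd 0.041
```

Create q.py:
```python
from h import *
s=ctrl.get_state(); T=tcp(s)
line='t%.2f ang %.4f Mz %.3f j7 %.3f w %.3f'%(s['time'],-np.arctan2(T[1,1],T[0,1]),s['torque'][2],s['joint_torque'][6],s['grip_width']); print(line)
open('log.txt','a').write(line+'\n')
```

```text
(no output)
```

>>> {"api": "play_rows", "payload": {"motion": [[1, 0, 0, 0, 0.03]]}}

```text
time: 7.88
position: [0.5376, -0.0424, 0.1966]
tool_rot: [1.164, 2.918, -0.0]
ft_force: [-0.1, -2.3, 0.4]
grip_width: 0.312
```

```bash
python3 q.py
```

```text
t7.88 ang -0.8115 Mz 0.102 j7 0.230 w 0.312
```

>>> {"api": "play_rows", "payload": {"motion": [[1, 0, 0, 0, 0.03]]}}

```text
time: 8.0
position: [0.5376, -0.0424, 0.1965]
tool_rot: [1.209, 2.9, -0.0]
ft_force: [-0.8, -3.4, -0.5]
grip_width: 0.313
```

```bash
python3 q.py
```

```text
t8.00 ang -0.7810 Mz 0.154 j7 0.129 w 0.313
```

>>> {"api": "play_rows", "payload": {"motion": [[1, 0, 0, 0, 0.03]]}}

```text
time: 8.12
position: [0.5376, -0.0424, 0.1965]
tool_rot: [1.252, 2.881, -0.0]
ft_force: [-0.1, -3.0, -1.8]
grip_width: 0.315
```

```bash
python3 q.py
```

```text
t8.12 ang -0.7510 Mz 0.200 j7 0.123 w 0.315
```

>>> {"api": "play_rows", "payload": {"motion": [[1, 0, 0, 0, 0.03]]}}

```text
time: 8.25
position: [0.5376, -0.0424, 0.1965]
tool_rot: [1.295, 2.862, -0.0]
ft_force: [-0.6, -2.0, 0.3]
grip_width: 0.312
```

```bash
python3 q.py
```

```text
t8.25 ang -0.7210 Mz 0.181 j7 0.123 w 0.312
```

>>> {"api": "play_rows", "payload": {"motion": [[1, 0, 0, 0, 0.03]]}}

```text
time: 8.38
position: [0.5376, -0.0424, 0.1965]
tool_rot: [1.338, 2.842, -0.0]
ft_force: [-0.3, -2.6, 0.1]
grip_width: 0.311
```

```bash
python3 q.py
```

```text
t8.38 ang -0.6909 Mz 0.116 j7 0.123 w 0.311
```

>>> {"api": "play_rows", "payload": {"motion": [[1, 0, 0, 0, 0.03]]}}

```text
time: 8.5
position: [0.5376, -0.0424, 0.1965]
tool_rot: [1.38, 2.822, -0.0]
ft_force: [-0.6, -2.5, -0.5]
grip_width: 0.315
```

```bash
python3 q.py
```

```text
t8.50 ang -0.6609 Mz 0.152 j7 0.123 w 0.315
```

>>> {"api": "play_rows", "payload": {"motion": [[1, 0, 0, 0, 0.03]]}}

```text
time: 8.62
position: [0.5376, -0.0424, 0.1966]
tool_rot: [1.423, 2.801, -0.0]
ft_force: [-0.5, -1.3, -0.5]
grip_width: 0.311
```

```bash
python3 q.py
```

```text
t8.62 ang -0.6309 Mz 0.115 j7 0.122 w 0.311
```

>>> {"api": "play_rows", "payload": {"motion": [[1, 0, 0, 0, 0.03]]}}

```text
time: 8.75
position: [0.5376, -0.0424, 0.1966]
tool_rot: [1.464, 2.779, -0.0]
ft_force: [-0.8, -2.8, 0.2]
grip_width: 0.313
```

```bash
python3 q.py
```

```text
t8.75 ang -0.6010 Mz 0.082 j7 0.123 w 0.313
```

>>> {"api": "play_rows", "payload": {"motion": [[1, 0, 0, 0, 0.03]]}}

```text
time: 8.88
position: [0.5376, -0.0424, 0.1965]
tool_rot: [1.506, 2.757, -0.0]
ft_force: [-0.3, -3.5, 0.7]
grip_width: 0.311
```

```bash
python3 q.py
```

```text
t8.88 ang -0.5710 Mz 0.118 j7 0.123 w 0.311
```

>>> {"api": "play_rows", "payload": {"motion": [[1, 0, 0, 0, 0.03]]}}

```text
time: 9.0
position: [0.5377, -0.0424, 0.1966]
tool_rot: [1.547, 2.734, 0.0]
ft_force: [-0.6, -2.6, -0.3]
grip_width: 0.316
```

```bash
python3 q.py
```

```text
t9.00 ang -0.5410 Mz 0.111 j7 0.123 w 0.316
```

Run:
```python
from h import *
im=optics.get_image('side')[:,:,::-1]; cv2.imwrite('pics/s5.png',im)
a=cv2.imread('pics/side0.png')
f=lambda x:cv2.resize(x[225:285,275:335],(390,390),interpolation=cv2.INTER_NEAREST)
cv2.imwrite('pics/z5.png',np.hstack([f(a),f(im)]))
```

```text
(no output)
```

View pics/z5.png

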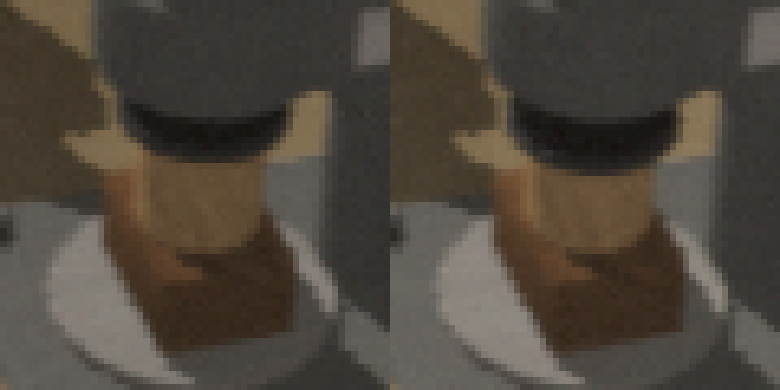

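The foot has dropped by about 2 px, so the knob is really turning and there is no contact yet. I'll go on.

>>> {"api": "play_rows", "payload": {"motion": [[1, 0, 0, 0, 0.03]]}}

```text
time: 9.18
position: [0.5377, -0.0424, 0.1966]
tool_rot: [1.587, 2.711, -0.0]
ft_force: [-0.7, -2.5, -0.4]
grip_width: 0.312
```

```bash
python3 q.py
```

```text
t9.18 ang -0.5114 Mz 0.109 j7 0.196 w 0.312
```

>>> {"api": "play_rows", "payload": {"motion": [[1, 0, 0, 0, 0.03]]}}

```text
time: 9.3
position: [0.5377, -0.0424, 0.1966]
tool_rot: [1.628, 2.686, 0.0]
ft_force: [-0.4, -2.2, -0.1]
grip_width: 0.314
```

```bash
python3 q.py
```

```text
t9.30 ang -0.4810 Mz 0.182 j7 0.127 w 0.314
```

>>> {"api": "play_rows", "payload": {"motion": [[1, 0, 0, 0, 0.03]]}}

```text
time: 9.43
position: [0.5376, -0.0424, 0.1966]
tool_rot: [1.669, 2.662, 0.0]
ft_force: [0.3, -3.4, -0.6]
grip_width: 0.314
```

```bash
python3 q.py
```

```text
t9.43 ang -0.4509 Mz 0.153 j7 0.123 w 0.314
```

>>> {"api": "play_rows", "payload": {"motion": [[1, 0, 0, 0, 0.03]]}}

```text
time: 9.55
position: [0.5376, -0.0424, 0.1965]
tool_rot: [1.708, 2.636, 0.0]
ft_force: [-0.7, -3.5, -0.6]
grip_width: 0.308
```

```bash
python3 q.py
```

```text
t9.55 ang -0.4210 Mz 0.097 j7 0.123 w 0.308
```

>>> {"api": "play_rows", "payload": {"motion": [[1, 0, 0, 0, 0.03]]}}

```text
time: 9.68
position: [0.5377, -0.0424, 0.1966]
tool_rot: [1.748, 2.611, 0.0]
ft_force: [0.6, -2.0, -0.7]
grip_width: 0.315
```

```bash
python3 q.py
```

```text
t9.68 ang -0.3910 Mz 0.099 j7 0.122 w 0.315
```

>>> {"api": "play_rows", "payload": {"motion": [[1, 0, 0, 0, 0.03]]}}

```text
time: 9.8
position: [0.5377, -0.0424, 0.1966]
tool_rot: [1.787, 2.584, 0.0]
ft_force: [-0.9, -3.0, -1.4]
grip_width: 0.311
```

```bash
python3 q.py
```

```text
t9.80 ang -0.3610 Mz 0.100 j7 0.122 w 0.311
```

>>> {"api": "play_rows", "payload": {"motion": [[1, 0, 0, 0, 0.03]]}}

```text
time: 9.93
position: [0.5377, -0.0424, 0.1966]
tool_rot: [1.825, 2.557, 0.0]
ft_force: [-0.5, -2.5, -1.0]
grip_width: 0.311
```

```bash
python3 q.py
```

```text
t9.93 ang -0.3310 Mz 0.154 j7 0.123 w 0.311
```

>>> {"api": "play_rows", "payload": {"motion": [[1, 0, 0, 0, 0.03]]}}

```text
time: 10.05
position: [0.5377, -0.0424, 0.1966]
tool_rot: [1.863, 2.529, 0.0]
ft_force: [-0.6, -2.8, -0.5]
grip_width: 0.314
```

```bash
python3 q.py
```

```text
t10.05 ang -0.3010 Mz 0.106 j7 0.122 w 0.314
```

>>> {"api": "play_rows", "payload": {"motion": [[1, 0, 0, 0, 0.03]]}}

```text
time: 10.18
position: [0.5377, -0.0424, 0.1966]
tool_rot: [1.901, 2.501, 0.0]
ft_force: [0.2, -3.7, -1.3]
grip_width: 0.317
```

```bash
python3 q.py
```

```text
t10.18 ang -0.2710 Mz 0.127 j7 0.122 w 0.317
```

>>> {"api": "play_rows", "payload": {"motion": [[1, 0, 0, 0, 0.03]]}}

```text
time: 10.3
position: [0.5377, -0.0424, 0.1966]
tool_rot: [1.938, 2.472, 0.0]
ft_force: [0.9, -3.6, -0.1]
grip_width: 0.31
```

```bash
python3 q.py
```

```text
t10.30 ang -0.2410 Mz 0.168 j7 0.122 w 0.310
```

>>> {"api": "play_rows", "payload": {"motion": [[1, 0, 0, 0, 0.03]]}}

```text
time: 10.42
position: [0.5376, -0.0424, 0.1965]
tool_rot: [1.975, 2.443, 0.0]
ft_force: [-0.0, -2.7, -1.0]
grip_width: 0.313
```

```bash
python3 q.py
```

```text
t10.43 ang -0.2110 Mz 0.144 j7 0.110 w 0.313
```

>>> {"api": "play_rows", "payload": {"motion": [[1, 0, 0, 0, 0.03]]}}

```text
time: 10.55
position: [0.5377, -0.0424, 0.1966]
tool_rot: [2.011, 2.413, 0.0]
ft_force: [0.3, -3.7, 0.2]
grip_width: 0.313
```

```bash
python3 q.py
```

```text
t10.55 ang -0.1810 Mz 0.183 j7 0.095 w 0.313
```

>>> {"api": "play_rows", "payload": {"motion": [[1, 0, 0, 0, 0.03]]}}

```text
time: 10.68
position: [0.5377, -0.0424, 0.1966]
tool_rot: [2.047, 2.383, 0.0]
ft_force: [-0.2, -4.0, -0.9]
grip_width: 0.316
```

```bash
python3 q.py
```

```text
t10.68 ang -0.1510 Mz 0.134 j7 0.080 w 0.316
```

Contact showed near angle -0.234: j7 falls 0.0155 per 0.03 rad, which matches 90 N/rad. The load is now about 7 N, so I need about 0.084 rad more.

>>> {"api": "play_rows", "payload": {"motion": [[1, 0, 0, 0, 0.03]]}}

```text
time: 10.8
position: [0.5377, -0.0423, 0.1966]
tool_rot: [2.083, 2.352, 0.0]
ft_force: [0.2, -4.1, -0.6]
grip_width: 0.315
```

```bash
python3 q.py
```

```text
t10.80 ang -0.1211 Mz 0.201 j7 0.065 w 0.315
```

>>> {"api": "play_rows", "payload": {"motion": [[1, 0, 0, 0, 0.03]]}}

```text
time: 10.92
position: [0.5377, -0.0423, 0.1966]
tool_rot: [2.118, 2.32, 0.0]
ft_force: [0.6, -3.7, -1.6]
grip_width: 0.308
```

```bash
python3 q.py
```

```text
t10.93 ang -0.0911 Mz 0.198 j7 0.050 w 0.308
```

>>> {"api": "play_rows", "payload": {"motion": [[1, 0, 0, 0, 0.025]]}}

```text
time: 11.05
position: [0.5377, -0.0423, 0.1966]
tool_rot: [2.146, 2.294, 0.0]
ft_force: [1.0, -4.0, -1.8]
grip_width: 0.315
```

```bash
python3 q.py
```

```text
t11.05 ang -0.0664 Mz 0.191 j7 -0.021 w 0.315
```

>>> {"api": "play_rows", "payload": {"motion": [[1, 0, 0, 0, 0], [1, 0, 0, 0, 0], [1, 0, 0, 0, 0], [1, 0, 0, 0, 0], [1, 0, 0, 0, 0]]}}

```text
time: 11.68
position: [0.5377, -0.0424, 0.1965]
tool_rot: [2.145, 2.296, 0.0]
ft_force: [1.0, -3.7, -0.9]
grip_width: 0.308
```

```bash
python3 q.py
```

```text
t11.68 ang -0.0680 Mz -0.002 j7 -0.077 w 0.308
```

>>> {"api": "play_rows", "payload": {"motion": [[0, 0, 0, 0, 0], [0, 0, 0, 0, 0], [0, 0, 0, 0, 0], [0, 0, 0, 0, 0], [0, 0, 0, 0, 0], [0, 0, 0, 0, 0.174], [0, 0, 0, 0, 0.174], [0, 0, 0, 0, 0.174], [0, 0, 0, 0, 0.174], [0, 0, 0, 0, 0.174], [0, 0, 0, 0, 0], [0, 0, 0, 0, 0]]}}

```text
time: 13.18
position: [0.5376, -0.0422, 0.1966]
tool_rot: [-2.91, -1.182, -0.0]
ft_force: [0.4, -0.6, -0.1]
grip_width: 0.999
```

```bash
python3 st.py; python3 -c "
from h import *
im=optics.get_image('wrist'); cv2.imwrite('pics/w6.png',im[:,:,::-1])
T=tcp();p=np.array([.538,-.0425,.198]); print(T[:3,:3].T@(p-T[:3,3])*100)"
```

```text
13.175 [ 0.5376 -0.0422  0.1966] F [ 0.35 -0.56 -0.11] M [-0.029  0.057 -0.027] j7t -0.001 jaw angle cw 0.799 w 0.999 j7 -0.682
[ 0.01027213  0.04507571 -0.14393021]
```

View pics/w6.png

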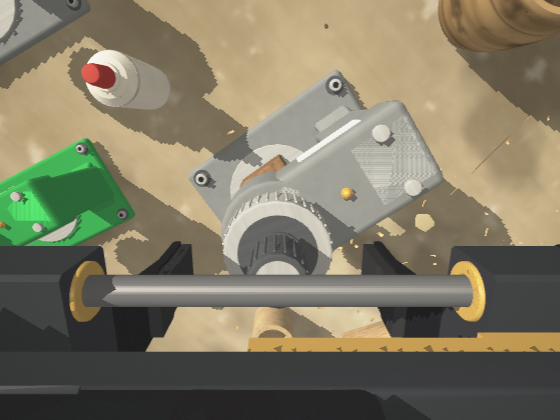

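>>> {"api": "play_rows", "payload": {"motion": [[0, 0, 0.04, 1.1, 0], [0, 0, 0, 1.1, 0], [0, 0, 0, 1.05, 0], [0, 0, 0, 0, 0], [0, 0, 0, 0, 0]]}}

```text
time: 13.85
position: [0.5381, -0.0427, 0.1641]
tool_rot: [2.912, 1.178, 0.0]
ft_force: [-0.4, 0.2, -0.4]
grip_width: 0.998
```

```bash
python3 st.py; python3 -c "
from h import *
im=optics.get_image('side')[:,:,::-1]; cv2.imwrite('pics/s7.png',cv2.resize(im[130:290,250:410],(600,600),interpolation=cv2.INTER_NEAREST))"
```

```text
13.85 [ 0.5381 -0.0427  0.1641] F [-0.35  0.23 -0.42] M [-0.085  0.078 -0.028] j7t 0.003 jaw angle cw 0.802 w 0.998 j7 -0.661
```

View pics/s7.png

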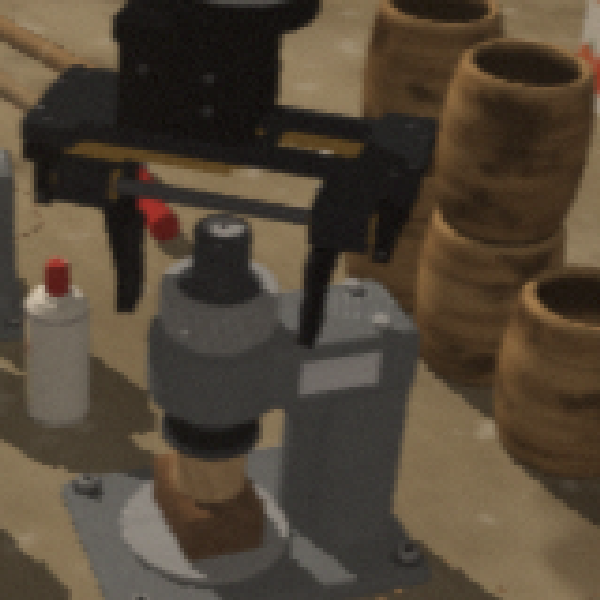

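>>> {"api": "play_rows", "payload": {"motion": [[1, 0, 0, 0, 0], [1, 0, 0, 0, 0], [1, 0, 0, 0, 0], [1, 0, 0, 0, 0], [1, 0, 0, 0, 0], [1, 0, 0, 0, 0]], "force": 35}}

```text
time: 14.65
position: [0.5379, -0.0425, 0.1642]
tool_rot: [-2.912, -1.178, -0.0]
ft_force: [-0.0, 0.2, 1.6]
grip_width: 0.679
```

```bash
python3 st.py
```

```text
14.65 [ 0.5379 -0.0425  0.1642] F [-0.04  0.23  1.59] M [ 0.012  0.311 -0.045] j7t 0.025 jaw angle cw 0.8019 w 0.679 j7 -0.661
```

>>> {"api": "play_rows", "payload": {"motion": [[1, 0, 0, 0, 0.03]]}}

```text
time: 14.78
position: [0.5379, -0.0424, 0.1641]
tool_rot: [-2.93, -1.133, 0.0]
ft_force: [-1.7, 2.0, 2.0]
grip_width: 0.683
```

```bash
python3 q.py
```

```text
t14.78 ang 0.8329 Mz 0.198 j7 0.158 w 0.683
```

>>> {"api": "play_rows", "payload": {"motion": [[1, 0, 0, 0, 0.03]]}}

```text
time: 14.9
position: [0.5379, -0.0424, 0.1641]
tool_rot: [-2.947, -1.088, 0.0]
ft_force: [-1.5, 0.8, 1.7]
grip_width: 0.68
```

```bash
python3 q.py
```

```text
t14.90 ang 0.8637 Mz 0.164 j7 0.062 w 0.680
```

>>> {"api": "play_rows", "payload": {"motion": [[1, 0, 0, 0, 0.03]]}}

```text
time: 15.02
position: [0.5378, -0.0425, 0.1641]
tool_rot: [-2.963, -1.043, 0.0]
ft_force: [-1.9, 1.1, 1.7]
grip_width: 0.679
```

```bash
python3 q.py
```

```text
t15.03 ang 0.8937 Mz 0.201 j7 0.056 w 0.679
```

>>> {"api": "play_rows", "payload": {"motion": [[1, 0, 0, 0, 0.03]]}}

```text
time: 15.15
position: [0.5379, -0.0425, 0.1641]
tool_rot: [-2.978, -0.999, 0.0]
ft_force: [-2.1, 1.3, 2.9]
grip_width: 0.681
```

```bash
python3 q.py
```

```text
t15.15 ang 0.9239 Mz 0.112 j7 0.055 w 0.681
```

>>> {"api": "play_rows", "payload": {"motion": [[1, 0, 0, 0, 0.03]]}}

```text
time: 15.28
position: [0.5379, -0.0425, 0.1641]
tool_rot: [-2.993, -0.954, -0.0]
ft_force: [-1.5, 1.4, 3.1]
grip_width: 0.679
```

```bash
python3 q.py
```

```text
t15.28 ang 0.9539 Mz 0.136 j7 0.055 w 0.679
```

>>> {"api": "play_rows", "payload": {"motion": [[1, 0, 0, 0, 0.03]]}}

```text
time: 15.4
position: [0.5379, -0.0425, 0.1641]
tool_rot: [-3.007, -0.909, -0.0]
ft_force: [-2.3, 1.0, 3.4]
grip_width: 0.681
```

```bash
python3 q.py
```

```text
t15.40 ang 0.9839 Mz 0.202 j7 0.055 w 0.681
```

>>> {"api": "play_rows", "payload": {"motion": [[1, 0, 0, 0, 0.03], [1, 0, 0, 0, 0.03], [1, 0, 0, 0, 0.03], [1, 0, 0, 0, 0.03]]}}

```text
time: 15.9
position: [0.5379, -0.0425, 0.1641]
tool_rot: [-3.056, -0.727, -0.0]
ft_force: [-2.3, 1.1, 3.9]
grip_width: 0.68
```

```bash
python3 q.py
```

```text
t15.90 ang 1.1039 Mz 0.146 j7 0.045 w 0.680
```

>>> {"api": "play_rows", "payload": {"motion": [[1, 0, 0, 0, 0.03], [1, 0, 0, 0, 0.03], [1, 0, 0, 0, 0.03], [1, 0, 0, 0, 0.03]]}}

```text
time: 16.4
position: [0.5379, -0.0426, 0.1641]
tool_rot: [-3.094, -0.542, -0.0]
ft_force: [-3.0, 1.4, 5.5]
grip_width: 0.683
```

```bash
python3 q.py
```

```text
t16.40 ang 1.2239 Mz 0.225 j7 0.019 w 0.683
```

>>> {"api": "play_rows", "payload": {"motion": [[1, 0, 0, 0, 0.03], [1, 0, 0, 0, 0.03], [1, 0, 0, 0, 0.03], [1, 0, 0, 0, 0.03]]}}

```text
time: 16.9
position: [0.5379, -0.0425, 0.1641]
tool_rot: [-3.121, -0.356, -0.0]
ft_force: [-3.1, -0.0, 4.6]
grip_width: 0.678
```

```bash
python3 q.py
```

```text
t16.90 ang 1.3438 Mz 0.248 j7 -0.008 w 0.678
```

>>> {"api": "play_rows", "payload": {"motion": [[1, 0, 0, 0, 0.03], [1, 0, 0, 0, 0.03], [1, 0, 0, 0, 0.03], [1, 0, 0, 0, 0.03]]}}

```text
time: 17.4
position: [0.5379, -0.0426, 0.1641]
tool_rot: [-3.137, -0.168, -0.0]
ft_force: [-3.6, -0.3, 5.6]
grip_width: 0.684
```

```bash
python3 q.py
```

```text
t17.40 ang 1.4638 Mz 0.309 j7 -0.035 w 0.684
```

It bit at about 1.06 and the slope is 0.22 N m/rad as stated. The shoe now bears with about 60 N, so about 0.17 rad more.

>>> {"api": "play_rows", "payload": {"motion": [[1, 0, 0, 0, 0.03], [1, 0, 0, 0, 0.03], [1, 0, 0, 0, 0.03], [1, 0, 0, 0, 0.03]]}}

```text
time: 17.9
position: [0.5379, -0.0426, 0.1641]
tool_rot: [-3.142, 0.02, -0.0]
ft_force: [-2.4, 1.0, 5.2]
grip_width: 0.684
```

```bash
python3 q.py
```

```text
t17.90 ang 1.5837 Mz 0.317 j7 -0.062 w 0.684
```

>>> {"api": "play_rows", "payload": {"motion": [[1, 0, 0, 0, 0.03], [1, 0, 0, 0, 0.02], [1, 0, 0, 0, 0], [1, 0, 0, 0, 0], [1, 0, 0, 0, 0], [1, 0, 0, 0, 0]]}}

```text
time: 18.65
position: [0.5379, -0.0426, 0.1641]
tool_rot: [-3.14, 0.098, -0.0]
ft_force: [-2.7, 1.3, 5.2]
grip_width: 0.684
```

```bash
python3 q.py; python3 st.py
```

```text
t18.65 ang 1.6334 Mz 0.064 j7 -0.081 w 0.684
18.65 [ 0.5379 -0.0426  0.1641] F [-2.74  1.28  5.23] M [0.324 0.814 0.064] j7t -0.081 jaw angle cw 1.6334 w 0.684 j7 -1.472
```

>>> {"api": "play_rows", "payload": {"motion": [[0, 0, 0, 0, 0], [0, 0, 0, 0, 0], [0, 0, 0, 0, 0], [0, 0, 0, 0, 0], [0, 0, 0, 0, 0], [0, 0, 0, 0, 0], [0, 0, 0, -1.5, 0], [0, 0, 0, -2.5, 0], [0, 0, 0, -3, 0], [0, 0, 0, -3, 0], [0, 0, 0, 0, 0], [0, 0, 0, 0, 0], [0, 0, 0, 0, 0]]}}

```text
time: 20.27
position: [0.5373, -0.0425, 0.2632]
tool_rot: [3.14, -0.096, -0.003]
ft_force: [-1.0, -0.4, -0.4]
grip_width: 1.002
```

```bash
python3 st.py
python3 - <<'E'
from h import *
a=cv2.imread('pics/side0.png'); b=optics.get_image('side')[:,:,::-1].copy(); cv2.imwrite('pics/s9.png',b)
f=lambda x:cv2.resize(x[180:290,255:365],(390,390),interpolation=cv2.INTER_NEAREST)
cv2.imwrite('pics/z9.png',np.hstack([f(a),f(b)]))
E
```

```text
20.275 [ 0.5373 -0.0425  0.2632] F [-0.97 -0.41 -0.36] M [-0.084  0.189  0.036] j7t -0.001 jaw angle cw 1.632 w 1.002 j7 -1.537
```

View pics/z9.png

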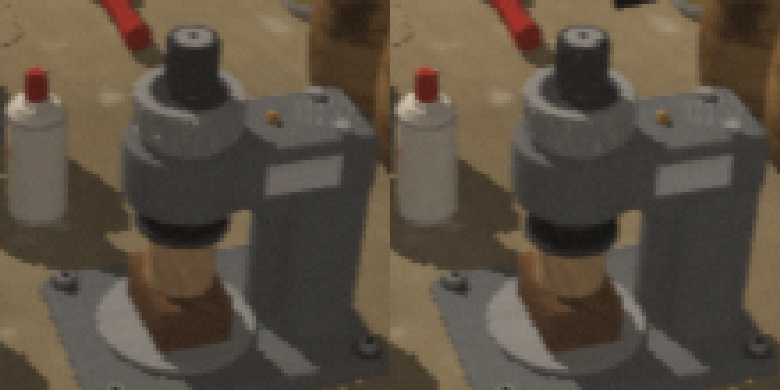

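View pics/s9.png

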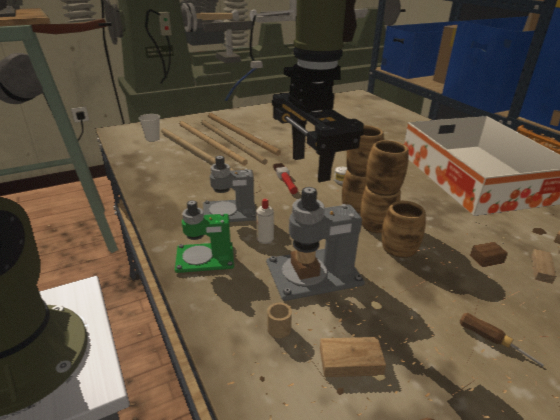

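The foot sits on the bamboo, and the ring, base and neighbouring things stand where they stood. The gripper is clear at z 0.263, so I'm handing in.

```bash
python3 -c "
from bench import ticket
print(ticket.close_job())"
```

```text
the job is handed in; nothing more can be done
None
```

I set the foot pressure with the inner knob, tightened the lock ring, and handed the job in at about 20 s of the 54 s; no verdict was reported.

- **Inner knob:** I turned it about 1.21 rad clockwise. The joint-7 torque stayed flat until the foot touched, then rose at the stated 90 N/rad. I stopped about 0.167 rad past contact, which is about 15 N (the last torque reading, a step earlier, gave about 12 N against 13 N by angle). I held it 0.6 s and let go.
- **Lock ring:** I gripped it alone and turned it about 0.83 rad clockwise. It bit after about 0.26 rad, then rose at the stated 0.22 N m/rad. I stopped about 0.57 rad past the bite, which is about 86 N at the shoe (about 0.33 N m). I then opened the gripper and raised it about 10 cm.

**Last checks:** The side picture shows the foot on the bamboo. The ring, its base, the bottle, the spare ring and the sanding block look unmoved, and the gripper is clear of everything.

**Not confirmed:** Both forces are inferred from angle and joint torque, since neither can be measured directly. The wrist moment was noisy (about ±0.04 N m); it rose as expected but is too rough to confirm the numbers. I did not measure whether the inner knob crept while the lock was tightened.

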